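# Fit the dough blade on the mixer spindle

### The job

Fit the dough blade (the white sleeve with two paddles, not the one with the round disc) over the upright spindle in the mixer's bowl. Turn it until its notches find the spindle's cross-pin and it sinks fully home, standing upright, then let go of it. Leave the disc tool and the spice jar beside the mixer standing where they are.

Things in the scene. Friction and masses are not known exactly. Their poses are not given: they have to be found in the camera images.
- dough_blade: Loose white plastic dough blade, about 0.12 kg, upright: a round sleeve 40 mm across, 86 mm tall, closed on top; bore 27 mm wide, 78 mm deep, open below. Two notches in its lower rim, at its own +x and -x, are 18 mm deep, 10 mm wide at the bore, wider outside. Two blunt paddles reach 45 mm out along its own +y and -y, 6 to 28 mm above the rim. Origin: centre of the lower rim; z up.
- blade_grip (a point): Point on the dough blade's axis, 62 mm above its lower rim, in the plain round upper part (30 to 80 mm above the rim) where it can be gripped at any yaw. A wall cabinet hangs about 0.5 m above the back of the counter, close behind this place: lift it little here and draw it towards the robot first.
- disc_tool: A second loose white attachment, to be left alone: a like sleeve of 40 mm diameter and 86 mm height, but with a flat round disc (90 mm diameter, 5 mm thick) at its foot. Origin: centre of its underside; z up.
- mixer: The low round white mixer base, fixed: 132 mm diameter, 45 mm tall, with a steel bowl on top whose rim is 130 mm across and 73 mm above the counter. Origin: centre of the underside; z up; a black dial on its -x side.
- seat (a point): Top centre of the round steel collar (48 mm across) in the middle of the bowl, 51 mm above the counter, on the spindle's axis. The blade is home when its rim rests on this collar. Near here a straight cross-pin runs through the spindle: 6 mm thick, 42 mm tip to tip, its top 13 mm above this point. The pin's direction differs every time and is not reported.
- spindle_top (a point): Top of the fixed, upright steel spindle: 24 mm diameter, rounded top, 52 mm above the collar; it does not turn. A sleeve put over it stops on the cross-pin, 13 mm short of home, unless its two notches lie over the pin (within about 0.13 rad; a half turn gives the same fit); then it sinks home.
- spice_jar: A small glass spice jar with a green cap, 46 mm diameter, 106 mm tall, standing by itself on the left of the mixer; to be left alone. Origin: centre of the underside; z up.

How it is judged:
On the way:
1. the dough blade's sleeve is over the spindle, its rim at least 10 mm below the spindle's top (z of dough_blade in the frame of seat between -0.004 and 0.042 m and horizontal distance between dough_blade and seat below 0.006 m and angle between dough_blade's own z axis and vertical below 0.15 rad), for 0.02 s.
At the end, for the whole second after the job is handed in: The dough blade stands upright (within 0.08 rad) on the spindle, released and at rest, its lower rim within 4 mm of the collar and within 5 mm of the spindle's axis; the disc tool and the spice jar are still upright (z of dough_blade in the frame of seat between -0.004 and 0.004 m and horizontal distance between dough_blade and seat below 0.005 m and angle between dough_blade's own z axis and vertical below 0.08 rad and linear speed of dough_blade below 0.02 m/s and angle between each of disc_tool, spice_jar's own z axis and vertical below 0.15 rad); the robot touches nothing.
It fails at once if the disc tool is moved more than 30 mm (distance of disc_tool from where it was at the start of the episode above 0.03 m).
It fails at once if the spice jar beside the mixer is moved more than 30 mm (distance of spice_jar from where it was at the start of the episode above 0.03 m).
It also fails if it takes over 64 s, if anything falls off the work surface, if the arm or the gripper's body presses on something with over 40 N, if the wrist force passes 120 N, or if a joint passes its speed limit or range.

### The arm

A 7-joint arm with a two-finger parallel gripper is mounted at the origin on a cart in front of the work surface, level with it; the furniture and walls round the work are solid. World frame = base frame: x ahead of the robot, y to its left, z up, the work surface at z = 0. Lengths are in m, angles in rad, forces in N, time in s.
With the tool pointing down it reaches from about 0.4 to 0.875 m from the base axis. Payload 19.3 kg.
Tool frame: the origin (TCP) lies between the finger pads; the fingertips stand 19 mm ahead of it and the grasp point (between the pads) is the TCP; z points along the fingers, y is the direction in which the jaws open and shut (so a half turn about z gives the same grasp; the last joint's range is limited). The gripper opens to 85 mm and grips with 20 to 120 N. Pads are 22 mm wide; open, the fingers measure 114 mm over their backs; the gripper's body (76 mm by 85 mm) begins 54 mm behind the grasp point. The pads swing forward as they close: fully open they stand 13 mm farther back than shut.
Start: joints at [-0.755, 0.521, -0.036, 1.599, 0.021, 1.021, -0.113], TCP at [0.484, 0.395, 0.25] pointing down, gripper open.
Joint ranges: [-2.91, 2.91], [-0.3, 2.13], [-1.5, 1.42], [0.17, 2.43], [-1.26, 4.41], [0.16, 1.93], [-2.52, 2.52]. Speed limits (rad/s): [1.89, 1.89, 2.39, 2.39, 3.01, 3.01, 3.01].

### API

Orientations are given as [roll, pitch, yaw] about the fixed x, y, z axes, in that order (R = Rz(yaw) Ry(pitch) Rx(roll)).
In Python, from workcell import status, imaging, bot gives the robot as it stands.
- The arm moves only by the shell command python3 -m handwheel 'ROWS' [FORCE]. ROWS is JSON, a list of rows, each an object with "offset": the shift along the tool's x, y, z in mm, a list of three; "rot": the turn, a rotation vector about the tool's x, y, z in degrees, a list of three; "claw": the opening, from -1 (shut) to 1 (fully open). A call has 1 to 12 rows; each row shifts and turns the commanded pose from where the row before left it, along the tool's axes as they then stand; what a row does not reach is not made up. A row lasts 1/10 s, in which the tool goes at most 50 mm and 8.59 degrees, less where a joint would pass 70% of its speed; a pose out of reach is approached as far as the arm can. A call is refused whole if a number of a shift passes 50 or a number of a turn 8.59, either way. A call with a gripper value outside its range is refused whole. The fingers move at their own pace and stop on an object; FORCE is the grip in N (left out, the last holds). Time passes only in rows, so rows that do not move let the fingers close. It gives the time, the measured TCP pose, the force and the opening at its end, in the units of the state.
- status.observe(): the state, without advancing time (a new reading comes with each control period).
- imaging.grab_frame(name): name is "scene" or "side" or "wrist"; returns a dict with "color" (400x640x3 uint8, red, green, blue), "range_z" (400x640 float32, m along the optical axis (not along the pixel's ray), 0 where there is no reading), "fx", "fy", "cx", "cy" (pixels), "camera_from_world" (4x4, takes a point from world to camera coordinates). Camera axes: x right, y down, z forward; pixel columns grow to the right and rows downward; lengths in m; the calibration is good to about 2 mm. A picture is of the moment at which its call begins.
- bot.job_done(): hands the job in, once; it reports no verdict.
Trained networks look in the newest picture that a camera, given by its name, has taken for a name from the list of things; names that differ only in an ending like _2 or _b are one class to them, and where a whole thing is asked for, a point or a joint stands for the part that bears it (a point fixed in the world has none). Each returns a list of dicts, best first, with "conf" (0 to 1); they miss things now and then, are a little off and sometimes report something else, mostly with a low value. They report only what shows in the picture. A call takes as long as a camera call.
- imaging.regions_of(thing, camera): "region" (400x640 bool, what is visible of it) and "box" ([centre column, centre row, width, height] in pixels, round what is visible of it).
- imaging.mark_of(thing, camera): "uv" ([column, row] in pixels: a listed point, or the origin of a listed thing).
The state is a dict: "clock": time; "qpos": joint angles; "qd": joint speeds; "joint_efforts": joint torques, N m; "position": TCP position; "tool_rot": TCP orientation; "force": force on the tool from outside, world axes, zero at the start; "moment": the same for the moment, N m; "grip_width": finger opening in m.
Only numpy, scipy, OpenCV 4.12 (cv2) and the standard library are available. Lean on these libraries where they do the work, as an engineer would, in place of code of your own. Each camera call takes 0.05 s, during which the arm holds its last target.

## Working session

There is one attempt and no reset: what is moved stays moved. The work goes in short steps, Python scripts to look and compute and a shell command to move; the robot and the scene stay as the last step left them, time stands still between calls to the robot, and variables do not carry over. Pictures are saved under pics/ and viewed, and the job is handed in when it is done.

```bash
mkdir -p pics; cat > h.py <<'E'
import numpy as np, cv2
from workcell import status, imaging, bot
def save(f,name,crop=None,scale=1):
    im=cv2.cvtColor(f["color"],cv2.COLOR_RGB2BGR)
    if crop: im=im[crop[1]:crop[3],crop[0]:crop[2]]
    if scale!=1: im=cv2.resize(im,None,fx=scale,fy=scale,interpolation=cv2.INTER_CUBIC)
    cv2.imwrite("pics/"+name,im)
def cloud(f):
    z=f["range_z"]; v,u=np.mgrid[:z.shape[0],:z.shape[1]]
    P=np.stack([(u-f["cx"])*z/f["fx"],(v-f["cy"])*z/f["fy"],z,np.ones_like(z)],-1)
    W=P@np.linalg.inv(f["camera_from_world"]).T
    W=W[...,:3]; W[z<=0]=np.nan
    return W
def proj(f,p):
    c=f["camera_from_world"]@np.append(p,1); return f["fx"]*c[0]/c[2]+f["cx"],f["fy"]*c[1]/c[2]+f["cy"]
E
python3 - <<'E'
from h import *
s=status.observe(); print(s)
for n in ["scene","side"]:
    f=imaging.grab_frame(n); save(f,n+"0.png")
    np.savez("/tmp/%s0.npz"%n,**f)
    W=cloud(f); print(n,np.linalg.inv(f["camera_from_world"])[:3,3])
    for t in ["dough_blade","disc_tool","mixer","spice_jar"]:
        for r in imaging.regions_of(t,n)[:2]:
            P=W[r["region"]]; P=P[np.isfinite(P[:,0])]
            print(t,r["conf"],r["box"],np.round(np.nanmedian(P,0),3),np.round(np.percentile(P,[3,97],axis=0),3).tolist())
    for t in ["blade_grip","seat","spindle_top","dough_blade"]:
        print(t,[(r["conf"],r["uv"]) for r in imaging.mark_of(t,n)[:2]])
E
```

```text
{'clock': 0.0, 'qpos': array([-0.75520325,  0.52204541, -0.0363546 ,  1.60002629,  0.02118075,
        1.02111131, -0.11281445]), 'qd': array([ 0.001606  ,  0.00050468, -0.00136569,  0.0019081 ,  0.00100236,
        0.00018868, -0.00061249]), 'joint_efforts': array([-1.39230713e-03, -9.27092028e+01,  1.97856992e+00, -3.69940352e+01,
        1.75530324e-02,  8.04289099e-03,  7.97792995e-05]), 'position': array([0.48376122, 0.3951971 , 0.2496993 ]), 'tool_rot': array([-3.14038769e+00,  5.75276802e-05,  2.25578904e+00]), 'force': array([0.25577179, 0.32325398, 0.16272332]), 'moment': array([0.0070528 , 0.02584614, 0.03392813]), 'grip_width': 0.08553161301474044}
scene [ 0.57135354 -0.51481155  0.69075257]
dough_blade 0.74 [342.6, 143.1, 21.9, 37.1] [0.584 0.328 0.05 ] [[0.56, 0.313, 0.007], [0.607, 0.368, 0.086]]
spice_jar 0.83 [331.8, 227.3, 24.8, 47.8] [0.567 0.015 0.076] [[0.545, 0.007, 0.008], [0.588, 0.049, 0.107]]
blade_grip [(0.88, [344.7, 135.9])]
seat [(0.95, [292.5, 272.2])]
spindle_top [(0.95, [290.6, 260.9]), (0.69, [342.3, 134.7])]
dough_blade [(0.71, [342.0, 153.7]), (0.64, [288.2, 259.4])]
side [ 0.33437589 -0.3876474   0.78429768]
dough_blade 0.91 [293.7, 148.8, 16.2, 41.7] [0.577 0.33  0.054] [[0.558, 0.315, 0.007], [0.597, 0.355, 0.087]]
disc_tool 0.86 [295.2, 191.8, 41.5, 42.5] [0.528 0.192 0.008] [[0.495, 0.166, 0.002], [0.571, 0.233, 0.087]]
mixer 0.83 [320.6, 299.7, 72.9, 71.8] [ 0.48  -0.086  0.047] [[0.423, -0.141, 0.021], [0.543, -0.019, 0.073]]
spice_jar 0.59 [336.4, 238.6, 25.9, 40.4] [0.557 0.019 0.081] [[0.541, 0.009, 0.009], [0.581, 0.048, 0.108]]
blade_grip [(0.6, [292.9, 139.2])]
seat [(0.6, [318.7, 293.1])]
spindle_top [(0.88, [324.0, 283.6])]
dough_blade [(0.61, [293.1, 158.6]), (0.36, [295.2, 139.2])]
```

View pics/scene0.png

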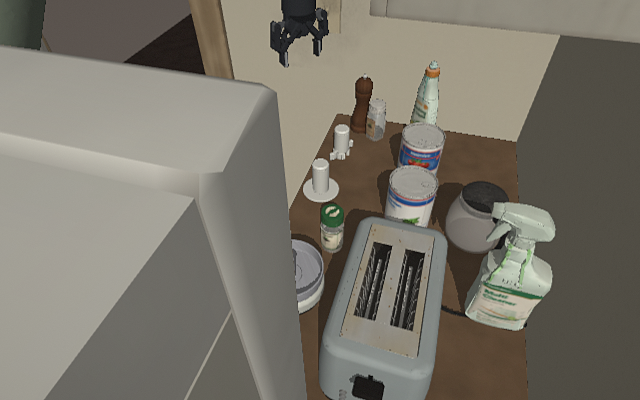

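View pics/side0.png

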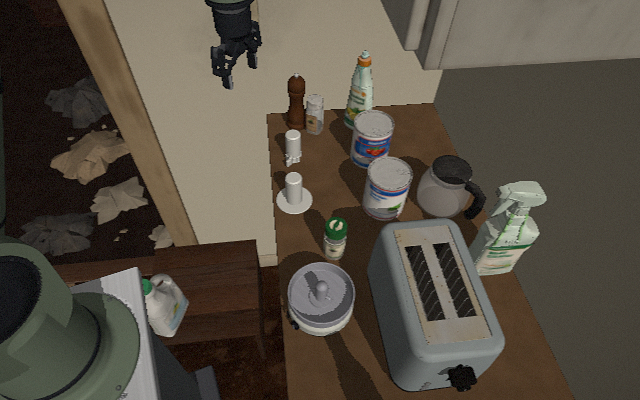

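```bash
python3 - <<'E'
from h import *
from scipy.optimize import least_squares
for n in ["scene","side"]:
    f=dict(np.load("/tmp/%s0.npz"%n)); W=cloud(f)
    print(n,f["fx"],f["cx"],f["cy"])
    for nm,c,R,zr in [("blade",(0.58,0.34),.02,(.035,.095)),("disc",(0.53,0.2),.02,(.02,.095)),("jar",(.565,.03),.023,(.01,.08)),("spindle",(.485,-.08),.012,(.07,.12))]:
        d=np.hypot(W[...,0]-c[0],W[...,1]-c[1]); m=(d<.035)&(W[...,2]>zr[0])&(W[...,2]<zr[1])
        P=W[m]
        top=P[P[:,2]>P[:,2].max()-.006]
        side=P[P[:,2]<P[:,2].max()-.008]
        r=least_squares(lambda p:np.hypot(side[:,0]-p[0],side[:,1]-p[1])-R,c,loss="soft_l1",f_scale=.002)
        print(nm,len(P),"zmax",P[:,2].max().round(4),"topmean",top.mean(0).round(4),"fit",r.x.round(4),"rms",np.sqrt(np.mean(r.fun**2)).round(4))
    # mixer rim
    d=np.hypot(W[...,0]-.485,W[...,1]+.08); m=(d<.08)&(W[...,2]>.0685)&(W[...,2]<.077)&(d>.045)
    P=W[m]; r=least_squares(lambda p:np.hypot(P[:,0]-p[0],P[:,1]-p[1])-.064,(.485,-.08),loss="soft_l1",f_scale=.002); print("rim",len(P),r.x.round(4))
E
```

```text
scene 402.2437842536741 317.63411530006096 200.04256033571187
blade 336 zmax 0.0879 topmean [0.5848 0.3416 0.0852] fit [0.5854 0.3453] rms 0.0012
disc 476 zmax 0.089 topmean [0.5357 0.2022 0.0856] fit [0.5352 0.2052] rms 0.001
jar 500 zmax 0.0799 topmean [0.5653 0.0148 0.077 ] fit [0.5664 0.0309] rms 0.0009
spindle 15 zmax 0.0994 topmean [ 0.4984 -0.0785  0.0963] fit [ 0.4871 -0.0819] rms 0.0003
rim 189 [ 0.4868 -0.0801]
side 401.376577136106 313.9325934161291 203.49380461948962
blade 329 zmax 0.0893 topmean [0.5819 0.344  0.0858] fit [0.5834 0.347 ] rms 0.0011
disc 450 zmax 0.0888 topmean [0.5323 0.2032 0.086 ] fit [0.5334 0.2064] rms 0.0009
jar 391 zmax 0.0798 topmean [0.5545 0.019  0.077 ] fit [0.5637 0.0319] rms 0.0008
spindle 179 zmax 0.1052 topmean [ 0.4851 -0.0791  0.1013] fit [ 0.4859 -0.0776] rms 0.0009
rim 397 [ 0.4853 -0.0789]
```

```bash
python3 - <<'E'
from h import *
f=imaging.grab_frame("wrist"); save(f,"w0.png"); np.savez("/tmp/w0.npz",**f)
print(np.linalg.inv(f["camera_from_world"]).round(3), f["fx"])
W=cloud(f)
for p in [(.584,.346,.086),(.584,.346,0)]: print(proj(f,np.array(p)))
s=dict(np.load("/tmp/side0.npz")); save(s,"side0c.png",(270,230,380,350),6)
Ws=cloud(s); m=(abs(Ws[...,0]-.6)<.3)&(abs(Ws[...,1]-.1)<.45)&(Ws[...,2]>.03)&(Ws[...,2]<.4)
# occupancy top view
g=np.zeros((60,40))
for p in Ws[m]:
    i=int((p[1]+.3)/.02); j=int((p[0]-.3)/.02)
    if 0<=i<60 and 0<=j<40: g[i,j]=max(g[i,j],p[2])
for i in range(45,-1,-1): print("%.2f"%(-.3+i*.02)," ".join("%2d"%(v*100) if v>0 else " ." for v in g[i,:30]))
E
```

```text
[[ 0.775  0.607  0.179  0.438]
 [ 0.633 -0.742 -0.222  0.451]
 [-0.001  0.285 -0.958  0.374]
 [ 0.     0.     0.     1.   ]] 289.69860927286254
(np.float64(360.0318208560236), np.float64(276.4913976881902))
(np.float64(351.68740870205545), np.float64(243.90024953009006))
0.60  .  .  .  .  .  .  .  .  .  .  .  .  .  .  .  .  .  .  .  .  .  .  .  .  .  .  .  .  .  .
0.58  .  .  .  .  .  .  .  .  .  .  .  .  .  .  .  .  .  .  .  .  .  .  .  .  .  .  .  .  .  .
0.56  .  .  .  .  .  .  .  .  .  .  .  .  .  .  .  .  .  .  .  .  .  .  .  .  .  .  .  .  .  .
0.54  .  .  .  .  .  .  .  .  .  .  .  . 33 33 33 33 27  .  .  .  .  .  .  .  .  .  .  .  .  .
0.52  .  .  .  .  .  .  .  .  .  .  .  .  .  . 33 33 33 33 33 32 28  .  .  .  .  .  .  .  .  .
0.50  .  .  .  .  .  .  .  .  .  .  .  .  .  .  .  .  .  . 32 32 32 32 32 32  9  .  .  .  .  .
0.48  .  .  .  .  .  .  .  .  .  .  .  .  .  .  . 12 15 15  .  .  .  . 32 32 32 32 32 31  .  .
0.46  .  .  .  .  .  .  .  .  .  .  .  .  .  .  . 14 16 17 14  .  .  .  .  .  . 29 32 32 32 29
0.44  .  .  .  .  .  .  .  .  .  .  . 31  .  .  . 13 16 15 14 11  . 
[... 2856 characters left out ...]
8 18  .  .  .  . 15 20 25 16
-0.18  .  .  .  .  .  .  .  .  .  .  .  .  . 17 18 18 16 18 17 18 18 18  .  .  .  .  .  .  .  .
-0.20  .  .  .  .  .  .  .  .  .  .  .  .  . 17 18 18 18 18 18 18 18 17  .  .  .  .  .  .  .  .
-0.22  .  .  .  .  .  .  .  .  .  .  .  . 10 18 18 18 18 18  . 18 18 17  .  .  .  .  .  .  . 35
-0.24  .  .  .  .  .  .  .  .  .  .  .  . 16 18 18 18 18 18 17 18 18  .  .  .  .  .  .  .  . 36
-0.26  .  .  .  .  .  .  .  .  .  .  .  . 17 18 18 18 18 18 18 18 17  .  .  .  .  .  .  .  . 34
-0.28  .  .  .  .  .  .  .  .  .  .  .  . 17 18 18 18 18 18 18 18 17  .  .  .  .  .  .  .  . 32
-0.30  .  .  .  .  .  .  .  .  .  .  .  . 14 17 18 18 18 18 18 18 17  .  .  .  .  .  .  . 28 30
```

```bash
ls pics
```

```text
scene0.png
side0.png
side0c.png
w0.png
```

View pics/w0.png

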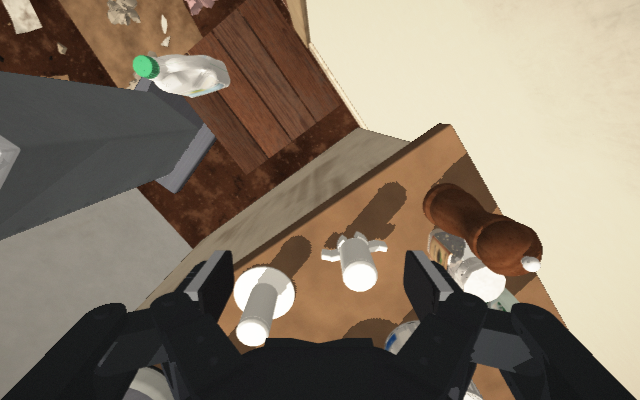

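View pics/side0c.png

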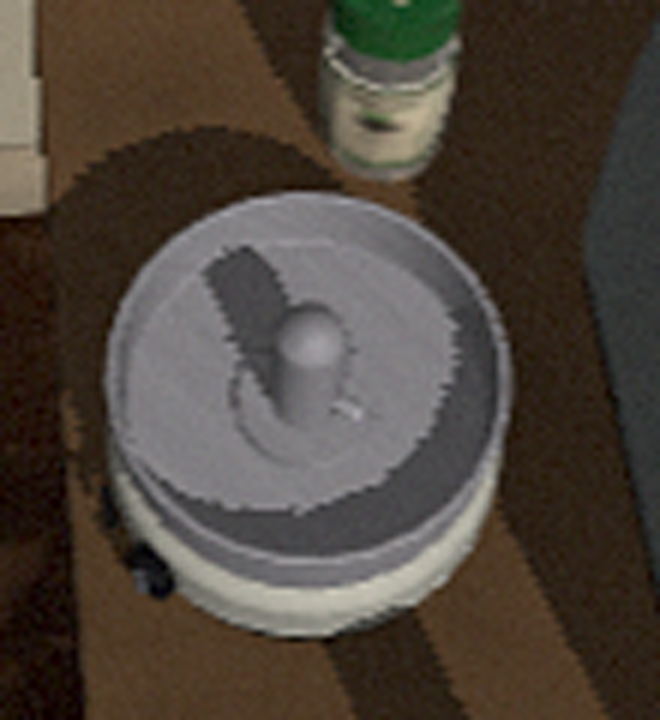

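```bash
python3 - <<'E'
from h import *
def ray(f,u,v,z):
    T=np.linalg.inv(f["camera_from_world"]); d=T[:3,:3]@np.array([(u-f["cx"])/f["fx"],(v-f["cy"])/f["fy"],1]); o=T[:3,3]
    return o+d*(z-o[2])/d[2]
s=dict(np.load("/tmp/side0.npz"))
c=np.array([.4856,-.079])
p=ray(s,270+345/6,230+408/6,.061); d=p[:2]-c; print("pin tip",p,np.hypot(*d),np.degrees(np.arctan2(d[1],d[0])))
for a in range(0,180,30):
    print(a,[np.round((np.array(proj(s,np.array([c[0]+r*np.cos(np.radians(a)),c[1]+r*np.sin(np.radians(a)),.061])))-[270,230])*6) for r in (.02,-.02)])
w=dict(np.load("/tmp/w0.npz")); save(w,"w0c.png",(300,220,410,310),7)
W=cloud(w); b=np.array([.5845,.346])
m=(W[...,2]>.012)&(W[...,2]<.034); d=W[...,:2]-b; r=np.hypot(d[...,0],d[...,1]); m&=(r>.024)&(r<.06)
a=np.degrees(np.arctan2(d[...,1],d[...,0]))[m]; h=np.histogram(a,bins=36,range=(-180,180)); print([(int(x),int(y)) for x,y in zip(h[1],h[0]) if y])
m=(r<.03)&(W[...,2]>.082); print("top",W[m].mean(0)); P=W[(r<.03)&(W[...,2]>.035)&(W[...,2]<.078)]
from scipy.optimize import least_squares
q=least_squares(lambda p:np.hypot(P[:,0]-p[0],P[:,1]-p[1])-.02,b,loss="soft_l1",f_scale=.002);print(q.x)
E
```

```text
pin tip [ 0.49504434 -0.09179459  0.061     ] 0.015902738007706536 -53.56707912062355
0 [array([359., 363.]), array([245., 405.])]
30 [array([340., 340.]), array([265., 429.])]
60 [array([311., 328.]), array([295., 441.])]
90 [array([279., 331.]), array([327., 438.])]
120 [array([254., 349.]), array([352., 420.])]
150 [array([242., 375.]), array([364., 392.])]
[(-140, 99), (-130, 42), (-120, 6), (40, 37), (50, 88), (60, 22)]
top [0.58335603 0.34688431 0.08577718]
[0.58544923 0.34528198]
```

View pics/w0c.png

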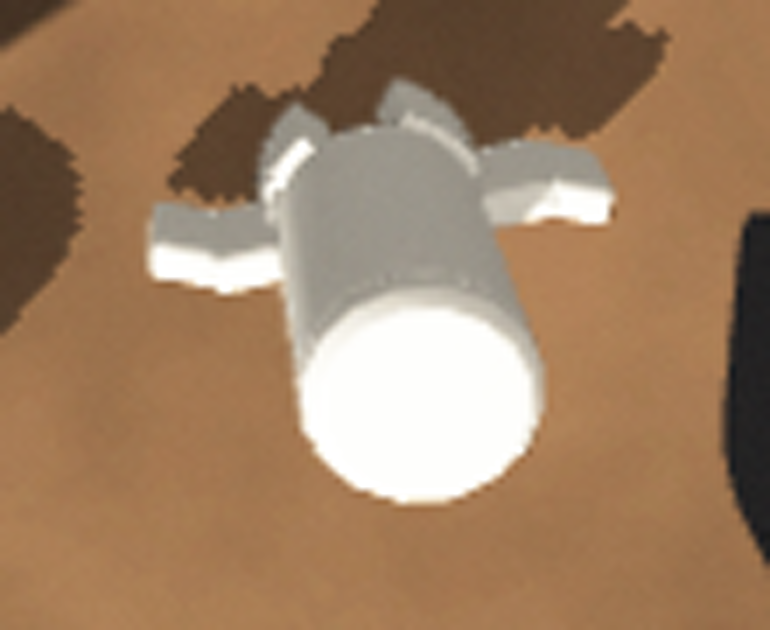

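```bash
python3 -m handwheel '[{"offset":[-20,-16,0],"rot":[0,0,0],"claw":1},{"offset":[-34,-28,0],"rot":[0,0,0],"claw":1},{"offset":[-34,-28,0],"rot":[0,0,4],"claw":1},{"offset":[-32,-30,0],"rot":[0,0,0],"claw":1},{"offset":[-32,-30,0],"rot":[0,0,0],"claw":1},{"offset":[-32,-30,0],"rot":[0,0,0],"claw":1},{"offset":[-32,-30,0],"rot":[0,0,0],"claw":1},{"offset":[-32,-30,0],"rot":[0,0,0],"claw":1},{"offset":[-32,-30,0],"rot":[0,0,0],"claw":1},{"offset":[-32,-30,0],"rot":[0,0,0],"claw":1},{"offset":[-20,-18,0],"rot":[0,0,0],"claw":1},{"offset":[0,0,0],"rot":[0,0,0],"claw":1}]'; python3 - <<'E'
from h import *
f=imaging.grab_frame("wrist"); save(f,"w1.png"); np.savez("/tmp/w1.npz",**f)
c=np.array([.4856,-.079])
u,v=proj(f,np.array([*c,.061])); print(u,v)
u,v=int(u),int(v); save(f,"w1c.png",(max(u-60,0),max(v-45,0),u+60,v+45),6)
print(imaging.mark_of("seat","wrist")[:1],imaging.mark_of("spindle_top","wrist")[:1], status.observe()["qpos"])
E
```

```text
clock: 2.15
position: [0.4379, -0.0526, 0.2506]
tool_rot: [-3.141, 0.001, 2.181]
force: [-0.4, 0.6, 0.0]
grip_width: 0.0851
339.6425747519871 224.3995488122063
[{'uv': [339.0, 220.8], 'conf': 0.81}] [{'uv': [341.8, 237.2], 'conf': 0.64}] [-0.12096994  0.22988485  0.11448117  2.06399587 -0.03500837  0.84925232
  0.62918862]
```

View pics/w1c.png

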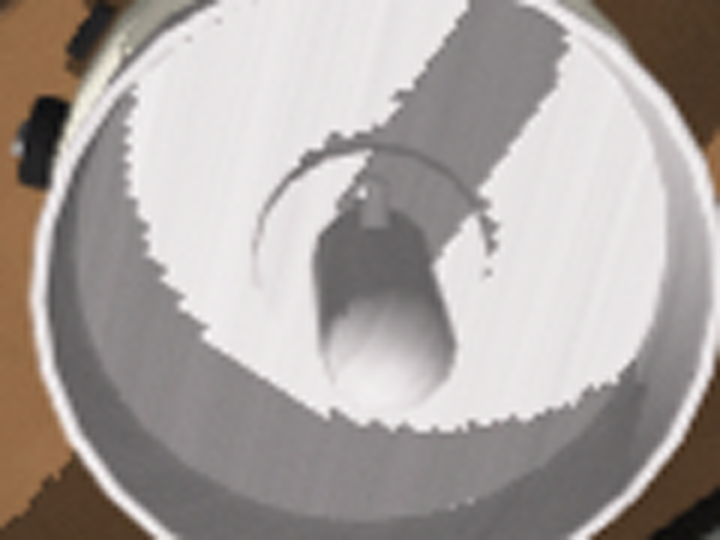

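```bash
python3 - <<'E'
from h import *
def ray(f,u,v,z):
    T=np.linalg.inv(f["camera_from_world"]); d=T[:3,:3]@np.array([(u-f["cx"])/f["fx"],(v-f["cy"])/f["fy"],1]); o=T[:3,3]
    return o+d*(z-o[2])/d[2]
f=dict(np.load("/tmp/w1.npz")); W=cloud(f)
o=(279,179)
from scipy.optimize import least_squares
for c0 in [(.4856,-.079)]:
    d=np.hypot(W[...,0]-c0[0],W[...,1]-c0[1])
    P=W[(d<.02)&(W[...,2]>.068)&(W[...,2]<.09)]
    q=least_squares(lambda p:np.hypot(P[:,0]-p[0],P[:,1]-p[1])-.012,c0,loss="soft_l1",f_scale=.002);print("spindle",len(P),q.x)
    T=W[(d<.02)&(W[...,2]>.09)]; print("top",T.mean(0),T.max(0)[2])
    R=W[(d<.08)&(d>.05)&(W[...,2]>.069)&(W[...,2]<.077)]
    q=least_squares(lambda p:np.hypot(R[:,0]-p[0],R[:,1]-p[1])-.064,c0,loss="soft_l1",f_scale=.002);print("rim",q.x)
K=[ray(f,o[0]+u/6,o[1]+v/6,.051)[:2] for u,v in [(370,145),(257,255),(490,240),(300,170),(440,165)]]
K=np.array(K);q=least_squares(lambda p:np.hypot(K[:,0]-p[0],K[:,1]-p[1])-.024,c0);print("collar",q.x,q.fun)
c=np.array([.4858,-.0788])
for u,v,z in [(368,182,.061),(374,182,.064),(362,186,.061),(374,225,.064),(374,205,.064)]:
    p=ray(f,o[0]+u/6,o[1]+v/6,z)[:2]-c; print(p.round(4),np.hypot(*p).round(4),np.degrees(np.arctan2(p[1],p[0])).round(1))
E
```

```text
spindle 148 [ 0.48765157 -0.07918022]
top [ 0.485272   -0.07685     0.09928288] 0.10417796848503547
rim [ 0.48677968 -0.07848585]
collar [ 0.48868351 -0.07883003] [ 0.00026535 -0.00084944 -0.00060739  0.00016444 -0.00026249]
[-0.0104  0.015 ] 0.0183 124.6
[-0.0102  0.0164] 0.0193 121.9
[-0.0108  0.0138] 0.0175 128.2
[-0.0051  0.0095] 0.0108 118.5
[-0.0075  0.0127] 0.0147 120.6
```

```bash
python3 -m handwheel '[{"offset":[0,0,0],"rot":[0,0,-5],"claw":1},{"offset":[0,0,0],"rot":[0,0,-8],"claw":1},{"offset":[0,0,0],"rot":[0,0,-8],"claw":1},{"offset":[0,0,0],"rot":[0,0,-8],"claw":1},{"offset":[0,0,0],"rot":[0,0,-8],"claw":1},{"offset":[0,0,0],"rot":[0,0,-8],"claw":1},{"offset":[0,0,0],"rot":[0,0,-8],"claw":1},{"offset":[0,0,0],"rot":[0,0,-2],"claw":1}]'; python3 -m handwheel '[{"offset":[-8,20,0],"rot":[0,0,0],"claw":1},{"offset":[-15,40,0],"rot":[0,0,0],"claw":1},{"offset":[-15,40,0],"rot":[0,0,0],"claw":1},{"offset":[-15,40,0],"rot":[0,0,0],"claw":1},{"offset":[-15,40,0],"rot":[0,0,0],"claw":1},{"offset":[-15,40,0],"rot":[0,0,0],"claw":1},{"offset":[-15,40,0],"rot":[0,0,0],"claw":1},{"offset":[-15,40,0],"rot":[0,0,0],"claw":1},{"offset":[-15,40,0],"rot":[0,0,0],"claw":1},{"offset":[-15,40,0],"rot":[0,0,0],"claw":1},{"offset":[-4,18,0],"rot":[0,0,0],"claw":1},{"offset":[0,0,0],"rot":[0,0,0],"claw":1}]'; python3 - <<'E'
from h import *
from scipy.optimize import least_squares
f=imaging.grab_frame("wrist"); save(f,"w2.png"); np.savez("/tmp/w2.npz",**f)
W=cloud(f); b=np.array([.585,.3457]); r=np.hypot(W[...,0]-b[0],W[...,1]-b[1])
P=W[(r<.03)&(W[...,2]>.035)&(W[...,2]<.078)]
q=least_squares(lambda p:np.hypot(P[:,0]-p[0],P[:,1]-p[1])-.02,b,loss="soft_l1",f_scale=.002);print("cyl",len(P),q.x)
print("top",W[(r<.03)&(W[...,2]>.083)].mean(0))
c=q.x; d=W[...,:2]-c; r=np.hypot(d[...,0],d[...,1])
m=(r>.028)&(r<.05)&(W[...,2]>.01)&(W[...,2]<.034); a=np.arctan2(d[...,1],d[...,0])[m]
print("paddle axis",np.degrees(np.angle(np.mean(np.exp(2j*a))))/2, [np.degrees(np.angle(np.mean(np.exp(1j*x)))) for x in (a[a>0],a[a<0])], len(a))
u,v=map(int,proj(f,np.array([*c,.04]))); save(f,"w2c.png",(u-60,v-45,u+60,v+45),6); print(u,v)
E
```

```text
clock: 3.1
position: [0.4388, -0.0479, 0.2503]
tool_rot: [3.141, 0.0, -3.13]
force: [-0.4, -0.3, -0.4]
grip_width: 0.0854
clock: 4.3
position: [0.5822, 0.3543, 0.2492]
tool_rot: [3.14, -0.002, -3.132]
force: [-0.8, -0.3, -0.3]
grip_width: 0.0851
cyl 217 [0.58532961 0.34557412]
top [0.56990199 0.34534097 0.29761013]
paddle axis 50.23803084965733 [np.float64(52.71332879568932), np.float64(-131.57799585181402)] 202
311 182
```

View pics/w2.png

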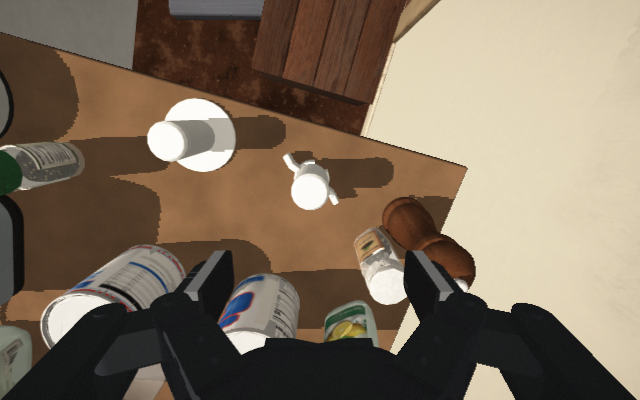

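View pics/w2c.png

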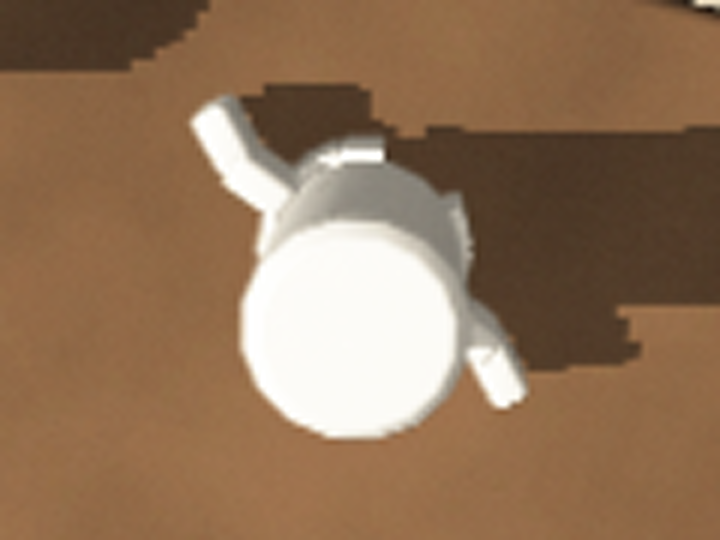

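```bash
python3 - <<'E'
from h import *
def ray(f,u,v,z):
    T=np.linalg.inv(f["camera_from_world"]); d=T[:3,:3]@np.array([(u-f["cx"])/f["fx"],(v-f["cy"])/f["fy"],1]); o=T[:3,3]
    return o+d*(z-o[2])/d[2]
c=np.array([.5853,.3456])
f2=dict(np.load("/tmp/w2.npz")); f0=dict(np.load("/tmp/w0.npz"))
for f in(f0,f2):
    W=cloud(f); d=W[...,:2]-c; r=np.hypot(d[...,0],d[...,1]); a=np.degrees(np.arctan2(d[...,1],d[...,0]))
    for lo in np.arange(.020,.05,.004):
        m=(r>lo)&(r<lo+.004)&(W[...,2]>.006)&(W[...,2]<.032)&(np.abs(((a-50)+90)%180-90)<35)
        A=a[m]; print(round(lo,3),[(len(x),x.mean().round(1),W[...,2][m].mean().round(3)) for x in(A[A>0],A[A<0]) if len(x)])
    m=(r>.019)&(r<.034)&(W[...,2]>.003)&(W[...,2]<.034); h=np.histogram(a[m],bins=45,range=(-180,180)); print([(int(x),int(y),) for x,y in zip(h[1],h[0]) if y])
for nm,f,o,s,pts in[("w2",f2,(251,137),6,[(385,150),(450,200)]),("w0",f0,(300,220),7,[(325,130),(385,110),(400,80),(297,103)])]:
    for u,v in pts:
        for z in(.002,.018):
            p=ray(f,o[0]+u/s,o[1]+v/s,z)[:2]-c; print(nm,u,v,z,np.hypot(*p).round(4),np.degrees(np.arctan2(p[1],p[0])).round(1))
save(f2,"w2cc.png",(280,145,345,200),12)
E
```

```text
0.02 [(42, np.float64(64.1), np.float64(0.021)), (52, np.float64(-141.9), np.float64(0.021))]
0.024 [(36, np.float64(59.3), np.float64(0.023)), (33, np.float64(-131.2), np.float64(0.023))]
0.028 [(36, np.float64(58.9), np.float64(0.022)), (35, np.float64(-130.6), np.float64(0.022))]
0.032 [(34, np.float64(55.6), np.float64(0.022)), (34, np.float64(-132.1), np.float64(0.022))]
0.036 [(31, np.float64(52.2), np.float64(0.022)), (32, np.float64(-134.3), np.float64(0.022))]
0.04 [(28, np.float64(50.4), np.float64(0.021)), (31, np.float64(-135.7), np.float64(0.021))]
0.044 []
0.048 []
[(-180, 17), (-172, 15), (-164, 16), (-156, 10), (-148, 8), (-140, 76), (-132, 28), (-124, 13), (44, 16), (52, 39), (60, 73), (68, 6), (76, 12), (84, 11), (92, 17), (100, 17), (108, 23), (116, 18), (124, 9), (132, 10), (140, 10), (148, 9), (156, 9), (164, 20), (172, 20)]
0.02 [(1, np.float64(83.7), np.float64(0.021)), (62, np.float64(-136.4), np.float64(0.021))]
0.024 [(13, np.float64(60.9), np.float64(0.025)), (30, np.float64(-129.1), np.float64(0.025))]
0.028 [(25, np.float64(57.3), np.float64(0.025)), (31,
[... 329 characters left out ...]
4 [(2, np.float64(-132.4), np.float64(0.024))]
0.048 []
[(-180, 12), (-172, 10), (-164, 17), (-156, 11), (-148, 9), (-140, 43), (-132, 40), (-124, 21), (-116, 3), (-108, 4), (-100, 3), (44, 10), (52, 19), (60, 20), (76, 1), (84, 3), (92, 4), (100, 5), (108, 8), (116, 8), (124, 3), (132, 1), (140, 3), (148, 4), (156, 4), (164, 5), (172, 16)]
w2 385 150 0.002 0.0193 168.1
w2 385 150 0.018 0.0217 169.1
w2 450 200 0.002 0.0198 114.4
w2 450 200 0.018 0.0208 122.2
w0 325 130 0.002 0.0133 169.5
w0 325 130 0.018 0.0201 160.0
w0 385 110 0.002 0.0148 116.8
w0 385 110 0.018 0.0214 126.5
w0 400 80 0.002 0.0217 113.4
w0 400 80 0.018 0.0277 121.7
w0 297 103 0.002 0.0214 171.1
w0 297 103 0.018 0.0277 163.8
```

View pics/w2cc.png

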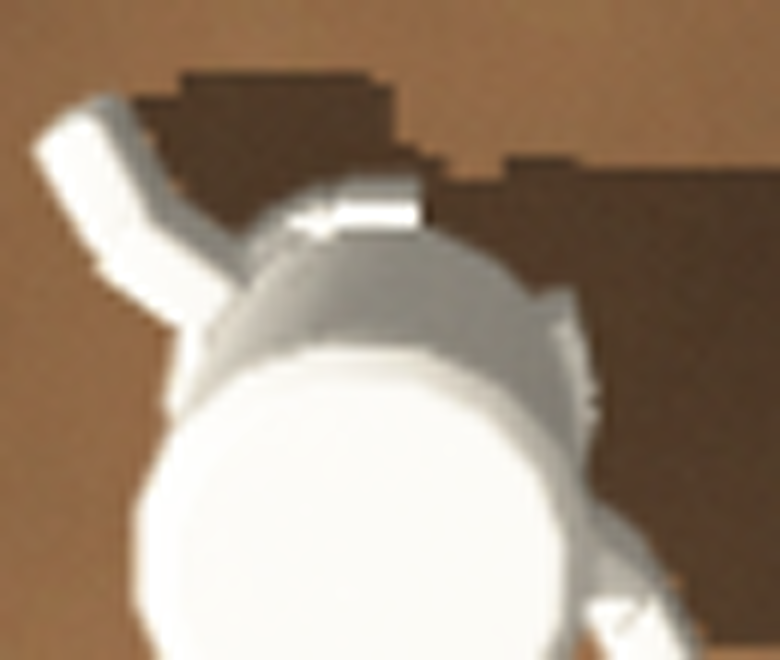

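```bash
python3 -m handwheel '[{"offset":[-3,-9,10],"rot":[0,0,0],"claw":1},{"offset":[0,0,30],"rot":[0,0,0],"claw":1},{"offset":[0,0,35],"rot":[0,0,0],"claw":1},{"offset":[0,0,35],"rot":[0,0,0],"claw":1},{"offset":[0,0,30],"rot":[0,0,0],"claw":1},{"offset":[0,0,20],"rot":[0,0,0],"claw":1},{"offset":[0,0,0],"rot":[0,0,0],"claw":1}]'
```

```text
clock: 5.05
position: [0.5856, 0.3379, 0.0873]
tool_rot: [-3.139, -0.004, -3.138]
force: [-0.1, -0.2, -0.5]
grip_width: 0.0855
```

```bash
python3 -m handwheel '[{"offset":[0,7,0],"rot":[0,0,0],"claw":1},{"offset":[0,0,10],"rot":[0,0,0],"claw":1},{"offset":[0,0,10],"rot":[0,0,0],"claw":1},{"offset":[0,0,4],"rot":[0,0,0],"claw":1},{"offset":[0,0,0],"rot":[0,0,0],"claw":1},{"offset":[0,0,0],"rot":[0,0,0],"claw":1}]'; python3 - <<'E'
from h import *
f=imaging.grab_frame("wrist"); save(f,"w3.png")
s=status.observe(); print(s["position"])
E
```

```text
clock: 5.65
position: [0.5869, 0.3474, 0.0664]
tool_rot: [-3.142, 0.0, -3.137]
force: [0.6, 0.1, -0.4]
grip_width: 0.0857
[0.58701399 0.34750802 0.06657275]
```

View pics/w3.png

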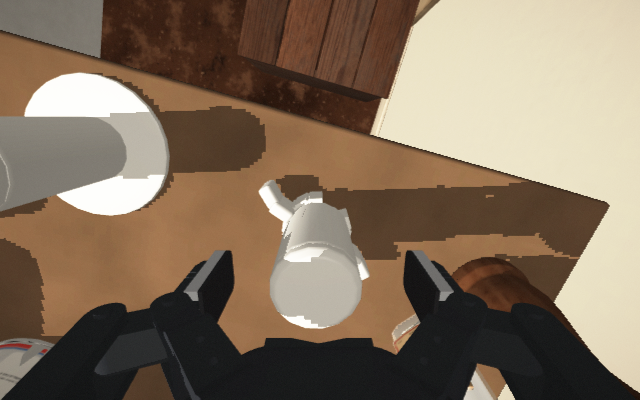

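```bash
python3 -m handwheel '[{"offset":[1,-1,4],"rot":[0,0,0],"claw":1},{"offset":[0,0,0],"rot":[0,0,0],"claw":0},{"offset":[0,0,0],"rot":[0,0,0],"claw":-1},{"offset":[0,0,0],"rot":[0,0,0],"claw":-1},{"offset":[0,0,0],"rot":[0,0,0],"claw":-1},{"offset":[0,0,0],"rot":[0,0,0],"claw":-1},{"offset":[0,0,0],"rot":[0,0,0],"claw":-1},{"offset":[0,0,0],"rot":[0,0,0],"claw":-1}]' 40
```

```text
clock: 6.5
position: [0.586, 0.3465, 0.0626]
tool_rot: [3.141, 0.0, -3.137]
force: [-1.8, -1.4, 6.2]
grip_width: 0.0394
```

```bash
python3 -m handwheel '[{"offset":[0,0,-10],"rot":[0,0,0],"claw":-1},{"offset":[0,0,-20],"rot":[0,0,0],"claw":-1},{"offset":[15,0,-25],"rot":[0,0,0],"claw":-1},{"offset":[30,0,-25],"rot":[0,0,0],"claw":-1},{"offset":[30,0,-25],"rot":[0,0,0],"claw":-1},{"offset":[25,0,-20],"rot":[0,0,0],"claw":-1},{"offset":[0,0,-15],"rot":[0,0,0],"claw":-1},{"offset":[0,0,0],"rot":[0,0,0],"claw":-1},{"offset":[0,0,0],"rot":[0,0,0],"claw":-1}]'; python3 - <<'E'
from h import *
f=imaging.grab_frame("wrist"); save(f,"w4.png"); np.savez("/tmp/w4.npz",**f)
f=imaging.grab_frame("side"); save(f,"s4.png",(200,60,400,260),3); np.savez("/tmp/s4.npz",**f)
E
```

```text
clock: 7.4
position: [0.4861, 0.3459, 0.2023]
tool_rot: [3.141, 0.0, -3.138]
force: [-0.6, -1.0, -1.8]
grip_width: 0.04
```

View pics/w4.png

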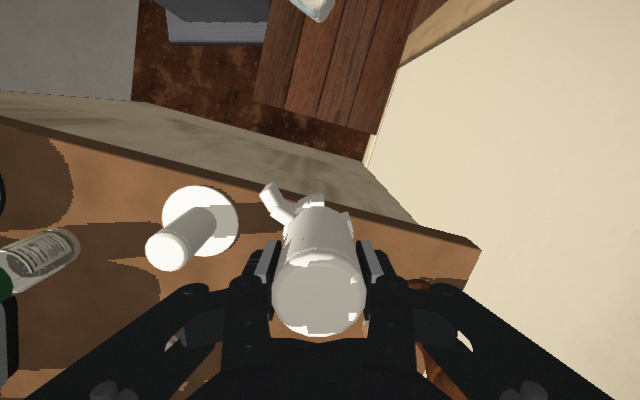

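View pics/s4.png

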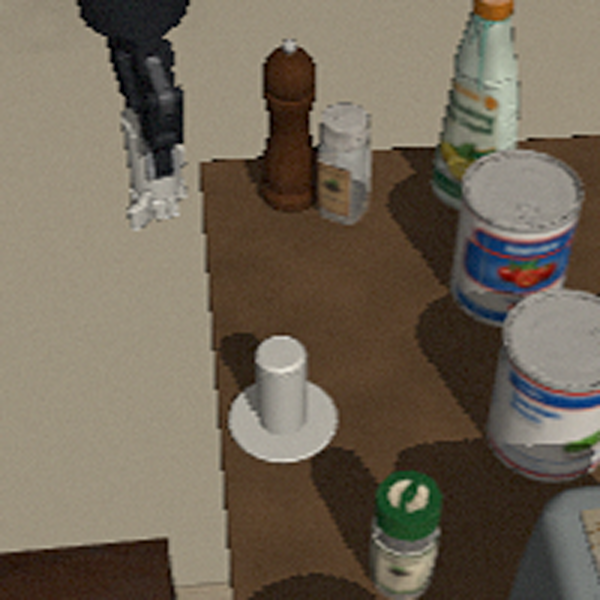

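```bash
python3 -m handwheel '[{"offset":[0,-20,0],"rot":[0,0,0],"claw":-1},{"offset":[0,-40,0],"rot":[0,0,0],"claw":-1},{"offset":[0,-40,0],"rot":[0,0,0],"claw":-1},{"offset":[0,-40,0],"rot":[0,0,0],"claw":-1},{"offset":[0,-40,0],"rot":[0,0,0],"claw":-1},{"offset":[0,-40,0],"rot":[0,0,0],"claw":-1},{"offset":[0,-40,0],"rot":[0,0,0],"claw":-1},{"offset":[0,-40,0],"rot":[0,0,0],"claw":-1},{"offset":[0,-40,0],"rot":[0,0,0],"claw":-1},{"offset":[0,-40,0],"rot":[0,0,0],"claw":-1},{"offset":[0,-30,0],"rot":[0,0,0],"claw":-1},{"offset":[0,-15,0],"rot":[0,0,0],"claw":-1}]'; python3 -m handwheel '[{"offset":[0,0,0],"rot":[0,0,6],"claw":-1},{"offset":[0,0,0],"rot":[0,0,6],"claw":-1},{"offset":[0,0,0],"rot":[0,0,6],"claw":-1},{"offset":[0,0,0],"rot":[0,0,0],"claw":-1},{"offset":[0,0,0],"rot":[0,0,0],"claw":-1}]'; python3 - <<'E'
from h import *
s=status.observe(); p=s["position"]; y=s["tool_rot"][2]; d=np.array([.4863,-.0789])-p[:2]
print(p,y,"tool dx,dy mm",1e3*(d@[np.cos(y),np.sin(y)]),1e3*(d@[np.sin(y),-np.cos(y)]))
f=imaging.grab_frame("side"); save(f,"s5.png",(260,210,390,350),5); np.savez("/tmp/s5.npz",**f)
f=imaging.grab_frame("wrist"); save(f,"w5.png"); np.savez("/tmp/w5.npz",**f)
E
```

```text
clock: 8.7
position: [0.4871, -0.0821, 0.2015]
tool_rot: [-3.141, -0.002, -3.141]
force: [0.8, 0.7, -1.6]
grip_width: 0.0394
clock: 9.2
position: [0.4876, -0.0789, 0.2018]
tool_rot: [-3.141, -0.001, 2.835]
force: [1.3, -0.1, 0.0]
grip_width: 0.0396
[ 0.48756463 -0.07893693  0.20179558] 2.8349776990626703 tool dx,dy mm 1.2167985105455856 -0.3465003916728228
```

View pics/s5.png

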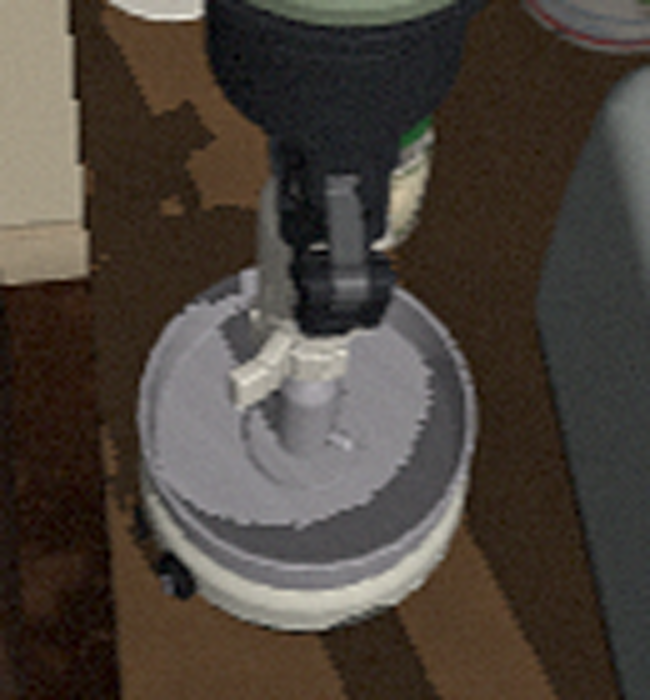

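View pics/w5.png

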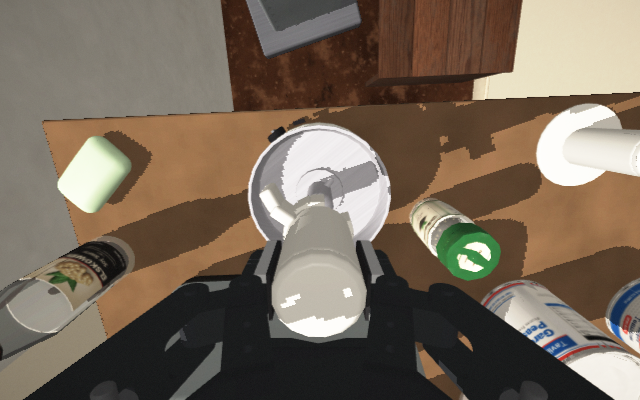

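```bash
python3 -m handwheel '[{"offset":[0.5,0,10],"rot":[0,0,0],"claw":-1},{"offset":[0,0,15],"rot":[0,0,0],"claw":-1},{"offset":[0,0,10],"rot":[0,0,0],"claw":-1},{"offset":[0,0,5],"rot":[0,0,0],"claw":-1},{"offset":[0,0,5],"rot":[0,0,0],"claw":-1},{"offset":[0,0,0],"rot":[0,0,0],"claw":-1}]'; python3 -m handwheel '[{"offset":[0,0,5],"rot":[0,0,0],"claw":-1},{"offset":[0,0,5],"rot":[0,0,0],"claw":-1},{"offset":[0,0,5],"rot":[0,0,0],"claw":-1},{"offset":[0,0,0],"rot":[0,0,0],"claw":-1}]'
```

```text
clock: 9.9
position: [0.487, -0.0788, 0.1569]
tool_rot: [-3.141, -0.001, 2.832]
force: [0.3, 0.4, -1.1]
grip_width: 0.0393
clock: 10.3
position: [0.4869, -0.0787, 0.1417]
tool_rot: [-3.141, -0.001, 2.832]
force: [-0.4, 0.6, -0.4]
grip_width: 0.0397
```

```bash
python3 -m handwheel '[{"offset":[0,0,5],"rot":[0,0,0],"claw":-1},{"offset":[0,0,5],"rot":[0,0,0],"claw":-1},{"offset":[0,0,2],"rot":[0,0,0],"claw":-1},{"offset":[0,0,0],"rot":[0,0,0],"claw":-1}]'; python3 -m handwheel '[{"offset":[0,0,2],"rot":[0,0,0],"claw":-1},{"offset":[0,0,2],"rot":[0,0,0],"claw":-1},{"offset":[0,0,0],"rot":[0,0,0],"claw":-1}]';  python3 -m handwheel '[{"offset":[0,0,2],"rot":[0,0,0],"claw":-1},{"offset":[0,0,0],"rot":[0,0,0],"claw":-1}]'
```

```text
clock: 10.7
position: [0.487, -0.0788, 0.13]
tool_rot: [-3.141, -0.001, 2.832]
force: [-0.0, 0.1, -0.5]
grip_width: 0.0396
clock: 11.0
position: [0.4871, -0.0788, 0.1261]
tool_rot: [-3.142, -0.0, 2.832]
force: [-0.2, -0.3, -0.5]
grip_width: 0.0392
clock: 11.2
position: [0.4871, -0.0788, 0.1241]
tool_rot: [-3.142, -0.0, 2.832]
force: [0.2, 0.1, -0.7]
grip_width: 0.0394
```

Below the pin-stop height (0.1266) with no force; continuing.

```bash
python3 -m handwheel '[{"offset":[0,0,2],"rot":[0,0,0],"claw":-1},{"offset":[0,0,2],"rot":[0,0,0],"claw":-1},{"offset":[0,0,0],"rot":[0,0,0],"claw":-1}]';  python3 -m handwheel '[{"offset":[0,0,2],"rot":[0,0,0],"claw":-1},{"offset":[0,0,2],"rot":[0,0,0],"claw":-1},{"offset":[0,0,0],"rot":[0,0,0],"claw":-1}]'
```

```text
clock: 11.5
position: [0.4871, -0.0788, 0.12]
tool_rot: [-3.142, -0.0, 2.832]
force: [0.3, 0.5, -0.5]
grip_width: 0.0397
clock: 11.8
position: [0.4871, -0.0788, 0.116]
tool_rot: [-3.141, -0.0, 2.832]
force: [0.4, -0.7, -1.1]
grip_width: 0.0398
```

```bash
python3 -m handwheel '[{"offset":[0,0,1],"rot":[0,0,0],"claw":-1},{"offset":[0,0,1],"rot":[0,0,0],"claw":-1},{"offset":[0,0,0],"rot":[0,0,0],"claw":-1}]';  python3 -m handwheel '[{"offset":[0,0,1],"rot":[0,0,0],"claw":-1},{"offset":[0,0,0],"rot":[0,0,0],"claw":-1}]'
```

```text
clock: 12.1
position: [0.4872, -0.0788, 0.1142]
tool_rot: [-3.142, -0.0, 2.832]
force: [-0.2, 0.2, -0.8]
grip_width: 0.0397
clock: 12.3
position: [0.4873, -0.0789, 0.1135]
tool_rot: [3.142, 0.0, 2.832]
force: [-1.4, -0.6, 4.1]
grip_width: 0.0389
```

```bash
python3 -m handwheel '[{"offset":[0,0,0],"rot":[0,0,0],"claw":0},{"offset":[0,0,0],"rot":[0,0,0],"claw":0.5},{"offset":[0,0,0],"rot":[0,0,0],"claw":0.8},{"offset":[0,0,0],"rot":[0,0,0],"claw":0.8},{"offset":[0,0,-10],"rot":[0,0,0],"claw":0.8},{"offset":[0,0,-25],"rot":[0,0,0],"claw":0.8},{"offset":[0,0,-35],"rot":[0,0,0],"claw":0.8},{"offset":[0,0,-35],"rot":[0,0,0],"claw":0.8},{"offset":[0,0,-25],"rot":[0,0,0],"claw":0.8},{"offset":[0,0,0],"rot":[0,0,0],"claw":0.8},{"offset":[0,0,0],"rot":[0,0,0],"claw":0.8}]'; python3 - <<'E'
from h import *
from scipy.optimize import least_squares
for n in("side","wrist"):
    f=imaging.grab_frame(n); save(f,n+"6.png",(260,210,390,350) if n=="side" else None,5 if n=="side" else 1)
    W=cloud(f); c=(.4865,-.079); r=np.hypot(W[...,0]-c[0],W[...,1]-c[1])
    T=W[(r<.025)&(W[...,2]>.12)&(W[...,2]<.17)]; t=T[T[:,2]>np.percentile(T[:,2],60)]; print(n,"top",t.mean(0),np.median(t[:,2]))
    P=W[(r<.03)&(W[...,2]>.085)&(W[...,2]<.128)]
    q=least_squares(lambda p:np.hypot(P[:,0]-p[0],P[:,1]-p[1])-.02,c,loss="soft_l1",f_scale=.002);print("cyl",q.x)
print(status.observe()["force"],status.observe()["position"])
E
```

```text
clock: 13.4
position: [0.4872, -0.0788, 0.2439]
tool_rot: [3.141, 0.001, 2.832]
force: [-0.0, 0.4, -0.8]
grip_width: 0.0769
side top [ 0.48322104 -0.0820104   0.13754352] 0.13750716069700303
cyl [ 0.48502832 -0.07853649]
wrist top [ 0.4853556  -0.08000635  0.13762103] 0.13752910239903438
cyl [ 0.48676432 -0.07955325]
[ 0.66057614 -0.20032807 -0.55952148] [ 0.48675034 -0.0787534   0.24275618]
```

View pics/side6.png

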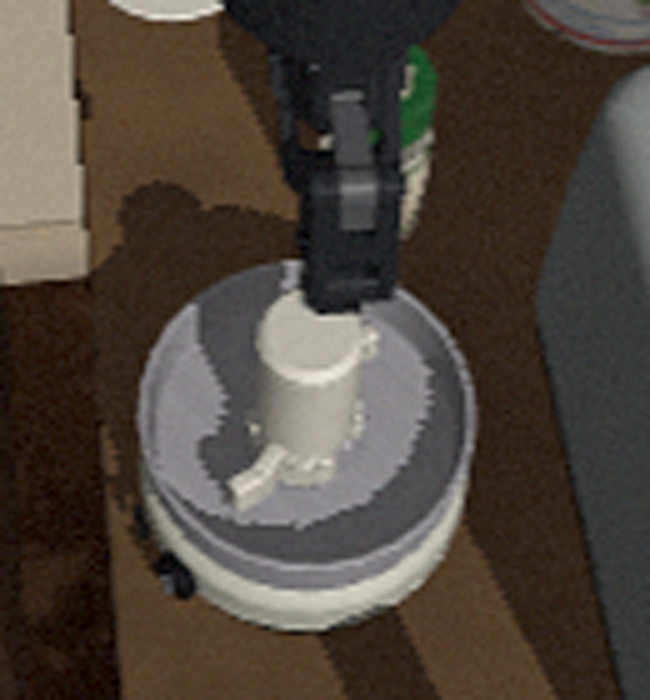

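View pics/wrist6.png

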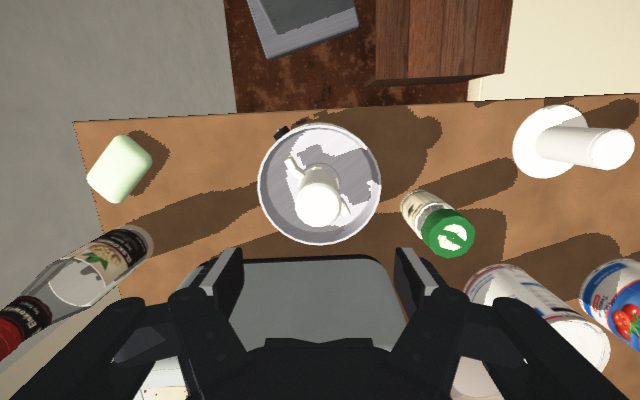

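The pictures show the blade standing upright in the bowl (wrist view, around pixel 318,200). Its top is at 0.1375 m, against an expected 0.137 m when home. The jar and disc tool are both still standing, so I am handing in.

```bash
python3 -c "
from workcell import bot; print(bot.job_done())"
```

```text
the job is handed in; nothing more can be done
None
```

The dough blade is fully home on the spindle, upright and released. I gripped it with 40 N, turned it about 18° so its notches lined up with the cross-pin I had seen in the pictures, and lowered it. The job was handed in at about 13.5 s on the robot's clock.

- **Fit:** it passed the height where the pin would have stopped it without any resistance. It met the collar at a tool height of 0.1135 m, where home was expected at about 0.1136 m, with about 4 N on the wrist.
- **After release:** both cameras put the blade's top at 0.1375 m, against an expected 0.137 m. They put its axis within about 1.5 mm of the spindle estimate, and the two cameras differ from each other by about 2 mm, which is their calibration error.
- **Surroundings:** the disc tool and the spice jar were still standing in the last pictures. I judged them by eye and did not measure their positions again. The gripper was well clear above the blade with no force showing.

No check failed.

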